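Let the larger coupling out of its gravity feeder

TASK

Two gravity feeders on the bench each hold a pipe coupling behind a gate that hangs from a rocking lever. With the fingertips, press down the pedal of the feeder that holds the larger coupling and keep it down until that coupling has rolled out and lies in the catch trough, then let the pedal come up again so that the gate is shut. Leave the other feeder shut, and do not touch the couplings or the gates or move anything else on the bench.

Things in the scene. Friction and masses are not known exactly. Their poses are not given: they have to be found in the camera images.
- feeder_large: gravity feeder fixed to the bench, holding the larger coupling: plywood base 250 x 90 mm (x = -145 to 105), sloping aluminium chute with a 56 mm lane. Origin on the bench; x points up the chute, from catch trough to pedal. Trough at the low end: inside x = -136 to -60 mm, floor 13 mm, front wall 62 mm high. Lever pivot at x = 60 mm, 112 mm high, in a bracket 126 mm high
- pedal_large (a point): centre of the top of the pedal, a ribbed dark steel plate 36 mm long, 32 mm wide, at the raised end of the lever of the feeder with the larger coupling; 150 mm from the feeder's origin along its x, about 142 mm high when shut (sloping 0.22 rad). Fully down it is about 41 mm lower and 5 mm farther out. Spring: about 3 N starts it, 7 N holds it down. Clear below
- rocker_large (a joint): rocking lever of the feeder with the larger coupling: 0 = gate shut (its rest), 0.45 = pedal fully down and gate fully open; the coupling can roll out from about 0.3. A spring returns it to 0
- centre_large (a point): centre of the larger pipe coupling, grey-white, 40 mm diameter, 48 mm long, lying across the lane (its own z axis is its length, level) behind the shut gate; when the gate is open it rolls down the slope into the trough by itself in under 2 s, and its centre then lies at feeder x between -120 and -75 mm, about 30 mm up
- gate_large (a point): steel blade 46 mm wide hanging from the low end of the rocking lever across the lane of the feeder with the larger coupling; carried by the lever, it lifts when the pedal goes down. This point: middle of its lower edge, 6 mm above the chute when shut
- coupling_large: the larger pipe coupling, grey-white, 40 mm diameter, 48 mm long; origin at the centre of one end face
- feeder_small: gravity feeder fixed to the bench, holding the smaller coupling: plywood base 250 x 90 mm (x = -145 to 105), sloping aluminium chute with a 56 mm lane. Origin on the bench; x points up the chute, from catch trough to pedal. Trough at the low end: inside x = -136 to -60 mm, floor 13 mm, front wall 62 mm high. Lever pivot at x = 60 mm, 112 mm high, in a bracket 126 mm high
- pedal_small (a point): centre of the top of the pedal, a ribbed dark steel plate 36 mm long, 32 mm wide, at the raised end of the lever of the feeder with the smaller coupling; 150 mm from the feeder's origin along its x, about 142 mm high when shut (sloping 0.22 rad). Fully down it is about 41 mm lower and 5 mm farther out. Spring: about 3 N starts it, 7 N holds it down. Clear below
- rocker_small (a joint): rocking lever of the feeder with the smaller coupling: 0 = gate shut (its rest), 0.45 = pedal fully down and gate fully open; the coupling can roll out from about 0.3. A spring returns it to 0
- centre_small (a point): centre of the smaller pipe coupling, pale yellow, 32 mm diameter, 38 mm long, lying across the lane (its own z axis is its length, level) behind the shut gate; when the gate is open it rolls down the slope into the trough by itself in under 2 s, and its centre then lies at feeder x between -120 and -75 mm, about 30 mm up
- gate_small (a point): steel blade 46 mm wide hanging from the low end of the rocking lever across the lane of the feeder with the smaller coupling; carried by the lever, it lifts when the pedal goes down. This point: middle of its lower edge, 6 mm above the chute when shut
- coupling_small: the smaller pipe coupling, pale yellow, 32 mm diameter, 38 mm long; origin at the centre of one end face
- tape_measure: tape measure, 82 x 38 x 66 mm, standing on the bench, a bystander; origin under its centre
- hex_bolt_a: hex bolt standing on its head, 85 mm high, a bystander; origin under its centre

How it is judged:
By the outcome, as a careful person would: the job done as asked, in the order asked, and still so for the second after the job is handed in, with the robot touching nothing.
It also fails if it takes over 29 s, if anything falls off the work surface, if the arm or the gripper's body presses on something with over 40 N, if the wrist force passes 120 N, or if a joint passes its speed limit or range.

ROBOT

A 6-joint arm with a two-finger parallel gripper is mounted at the origin on a cart in front of the work surface, level with it; the furniture and walls round the work are solid. World frame = base frame: x ahead of the robot, y to its left, z up, the work surface at z = 0. Lengths are in m, angles in rad, forces in N, time in s.
With the tool pointing down it reaches from about 0.225 to 0.875 m from the base axis. Payload 3.4 kg.
Tool frame: the origin (TCP) lies at the very end of the fingers, on their centre line; the grasp point (between the pads) lies 19 mm behind it; x points along the fingers, z is the direction in which the jaws open and shut, and the axes are right-handed (so a half turn about x gives the same grasp; the last joint's range is limited). The gripper opens to 85 mm and grips with 20 to 120 N. Pads are 22 mm wide; open, the fingers measure 114 mm over their backs; the gripper's body (76 mm by 85 mm) begins 54 mm behind the grasp point. The pads swing forward as they close: fully open they stand 13 mm farther back than shut.
Start: joints at [1.129, 0.276, 1.505, -0, 1.361, -0.121], TCP at [0.181, 0.546, 0.231] pointing down, gripper open.
Joint ranges: [-2.89, 2.89], [-0.75, 2.08], [0.22, 2.7], [-1.18, 4.32], [0.11, 2.71], [-2.7, 2.7]. Speed limits (rad/s): [2.57, 2.57, 3.14, 3.14, 3.14, 3.14].

INTERFACE

Orientations are given as [roll, pitch, yaw] about the fixed x, y, z axes, in that order (R = Rz(yaw) Ry(pitch) Rx(roll)).
In Python, from cell import ctrl, read_camera, get_calibration, workorder, trace, spot_point gives the robot as it stands. Calls block until the motion is done:
- ctrl.movep(position, orientation): joint-space move of the TCP to a pose.
- ctrl.line_to(position, rot=None, velocity=0.15, contact_N=None): straight line of the TCP; rot=None keeps the orientation; velocity is the mean speed in m/s. With contact_N (N) it stops when the force on the tool has changed by that much, and returns True; else False.
- ctrl.goto_joints(angles): joint-space move.
- ctrl.grip(opening, effort=None): opening from 0.0 (shut) to 1.0 (fully open); effort is the grip in N (None keeps the last); returns when the fingers have stopped.
- ctrl.hold(seconds).
- ctrl.inverse_kinematics(position, orientation): joint angles nearest the present ones, or None.
- read_camera(name): name is "side" or "top" or "wrist"; returns the picture (400x640x3 uint8, red, green, blue); there is no depth.
- get_calibration(name): a dict with "fx", "fy", "cx", "cy" (pixels), "k1" (the pictures are not rectified: a ray, as slopes to the right and down, at radius r is drawn at 1 + k1 r^2 times it, then the intrinsics apply), "rvec" (rotation vector, rad) and "tvec" (3), from world to camera coordinates, as OpenCV has them. Camera axes: x right, y down, z forward; pixel columns grow to the right and rows downward; lengths in m; the calibration is good to about 2 mm. A picture is of the moment at which its call begins: read the wrist's pose just before it. get_calibration takes no time and is no camera call; for the wrist camera it gives the pose at the moment of the call.
A pose or a line that the arm cannot do raises ctrl.MotionError and nothing moves.
- workorder.sign_off(): hands the job in, once; it reports no verdict.
Trained networks look in the newest picture that a camera, given by its name, has taken for a name from the list of things; names that differ only in an ending like _2 or _b are one class to them, and where a whole thing is asked for, a point or a joint stands for the part that bears it (a point fixed in the world has none). Each returns a list of dicts, best first, with "confidence" (0 to 1); they miss things now and then, are a little off and sometimes report something else, mostly with a low value. They report only what shows in the picture. A call takes as long as a camera call.
- trace(camera, thing): "mask" (400x640 bool, what is visible of it) and "extent" ([centre column, centre row, width, height] in pixels, round what is visible of it).
- spot_point(camera, thing): "point" ([column, row] in pixels: a listed point, or the origin of a listed thing).
Readings, each from a call of its own:
- ctrl.get_time(): time.
- ctrl.get_qpos(): joint angles.
- ctrl.get_dq(): joint speeds.
- ctrl.get_effort(): joint torques, N m.
- ctrl.get_tcp_pos(): TCP position.
- ctrl.get_tool_rot(): TCP orientation.
- ctrl.get_wrist_force(): force on the tool from outside, world axes, zero at the start.
- ctrl.get_ft_torque(): the same for the moment, N m.
- ctrl.get_finger_gap(): opening from 0.0 (shut) to 1.0 (fully open).
Only numpy, scipy, OpenCV 4.12 (cv2) and the standard library are available. Lean on these libraries where they do the work, as an engineer would, in place of code of your own. Each camera call takes 0.05 s, during which the arm holds its last target.

## Working session

There is one attempt and no reset: what is moved stays moved. The work goes in short steps, each a Python script; the robot and the scene stay as the last script left them, time stands still between calls to the robot, and variables do not carry over. Pictures are saved under pics/ and viewed, and the job is handed in when it is done.

```bash
mkdir -p pics; ls; python3 - <<'E'
from cell import ctrl, read_camera, get_calibration, trace, spot_point
import cv2
print(ctrl.get_time())
for c in ("side","top"):
    im=read_camera(c); cv2.imwrite(f"pics/{c}0.png",im[:,:,::-1])
    print(c,{k:get_calibration(c)[k] for k in ("fx","k1","rvec","tvec")})
    for n in ("pedal_large","pedal_small","centre_large","centre_small","gate_large","gate_small","feeder_large","feeder_small","tape_measure","hex_bolt_a"):
        print(n,[([round(float(v)) for v in d["point"]],round(d["confidence"],2)) for d in spot_point(c,n)[:3]])
print(ctrl.get_time())
E
```

```text
pics
0.0
side {'fx': 479.4284001437208, 'k1': -0.003355115346002202, 'rvec': array([ 2.17167913, -0.64806663,  0.32476717]), 'tvec': array([-0.54652847,  0.18742877,  1.11231165])}
pedal_large [([261, 168], 0.58)]
pedal_small [([342, 151], 0.72), ([230, 184], 0.57), ([374, 208], 0.19)]
centre_large []
centre_small [([374, 210], 0.61)]
gate_large [([304, 238], 0.83)]
gate_small [([380, 218], 0.59)]
feeder_large [([293, 244], 0.95)]
feeder_small [([371, 226], 0.98)]
tape_measure [([231, 183], 0.84)]
hex_bolt_a [([379, 308], 0.38)]
top {'fx': 365.64322596410096, 'k1': -0.033072505387840685, 'rvec': array([ 2.14550037, -2.17446049,  0.07628279]), 'tvec': array([-0.12599495,  0.56853599,  0.90010791])}
pedal_large [([262, 244], 0.64)]
pedal_small [([286, 145], 0.85)]
centre_large [([334, 237], 0.54)]
centre_small [([358, 154], 0.59)]
gate_large [([263, 242], 0.42)]
gate_small [([362, 156], 0.91)]
feeder_large [([331, 238], 0.73), ([263, 242], 0.45)]
feeder_small [([350, 160], 0.91)]
tape_measure [([208, 254], 0.59)]
hex_bolt_a [([440, 214], 0.48)]
1.1
```

View pics/side0.png

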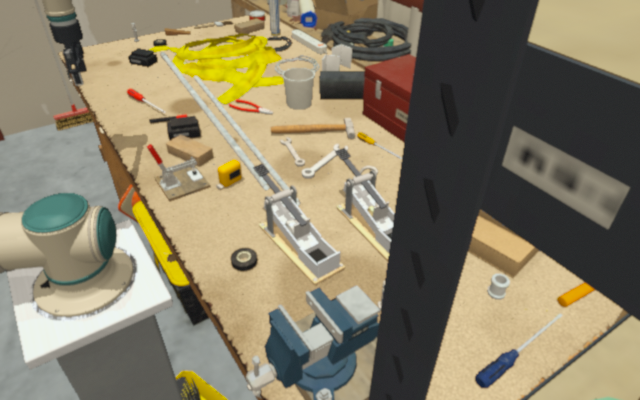

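View pics/top0.png

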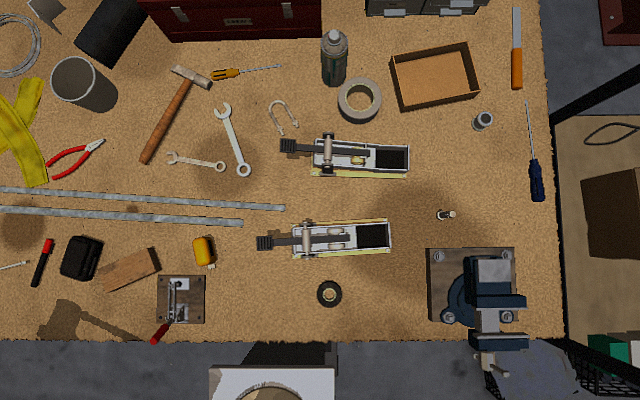

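```bash
cat > h.py <<'E'
from cell import *
import numpy as np, cv2
def ray(c,uv,cal=None):
    k=cal or get_calibration(c)
    K=np.array([[k["fx"],0,k["cx"]],[0,k["fy"],k["cy"]],[0,0,1]],float)
    d=np.append(cv2.undistortPoints(np.array([[uv]],float),K,np.array([k["k1"],0,0,0,0.]))[0,0],1)
    R=cv2.Rodrigues(np.array(k["rvec"],float))[0]; t=np.array(k["tvec"],float)
    return -R.T@t, R.T@d
def atz(c,uv,z,cal=None):
    o,d=ray(c,uv,cal); return o+d*(z-o[2])/d[2]
def tri(rs):
    A=0;b=0
    for o,d in rs:
        d=d/np.linalg.norm(d);P=np.eye(3)-np.outer(d,d);A=A+P;b=b+P@o
    return np.linalg.solve(A,b)
def proj(c,p,cal=None):
    k=cal or get_calibration(c)
    K=np.array([[k["fx"],0,k["cx"]],[0,k["fy"],k["cy"]],[0,0,1]],float)
    return cv2.projectPoints(np.array(p,float).reshape(-1,1,3),np.array(k["rvec"],float),np.array(k["tvec"],float),K,np.array([k["k1"],0,0,0,0.]))[0][:,0]
E
python3 - <<'E'
from h import *
np.set_printoptions(precision=3,suppress=True)
for n,s,t,z in (("PL",(261,168),(262,244),.142),("PS",(342,151),(286,145),.142),("FL",(293,244),(331,238),0),("FS",(371,226),(350,160),0),("tape",(231,183),(208,254),0),("bolt",(379,308),(440,214),0)):
    print(n,atz("side",s,z),atz("top",t,z),tri([ray("side",s),ray("top",t)]))
E
```

```text
PL [ 0.467 -0.008  0.142] [ 0.464 -0.006  0.142] [ 0.466 -0.007  0.142]
PS [ 0.687 -0.055  0.142] [ 0.685 -0.059  0.142] [ 0.684 -0.06   0.146]
FL [ 0.465 -0.162  0.   ] [ 0.475 -0.158  0.   ] [ 0.472 -0.156 -0.009]
FS [ 0.673 -0.216  0.   ] [ 0.678 -0.211  0.   ] [ 0.679 -0.211 -0.007]
tape [0.444 0.156 0.   ] [0.437 0.162 0.   ] [ 0.441  0.16  -0.   ]
bolt [ 0.52  -0.438  0.   ] [ 0.533 -0.44   0.   ] [ 0.528 -0.438 -0.004]
```

The side view is partly blocked by the arm's shadowed pillar. The top view shows the near feeder's pedal at (262,244) and the far one's at (286,145). I'll zoom in to confirm which coupling is in which feeder.

```bash
python3 - <<'E'
import cv2,numpy as np
im=cv2.imread("pics/top0.png")
a=cv2.resize(im[125:185,270:420],None,fx=5,fy=5,interpolation=cv2.INTER_CUBIC)
b=cv2.resize(im[210:265,250:400],None,fx=5,fy=5,interpolation=cv2.INTER_CUBIC)
cv2.imwrite("pics/z0.png",np.vstack([a,b]))
im=cv2.imread("pics/side0.png")
cv2.imwrite("pics/z1.png",cv2.resize(im[130:280,215:405],None,fx=4,fy=4,interpolation=cv2.INTER_CUBIC))
E
```

```text
(no output)
```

View pics/z0.png

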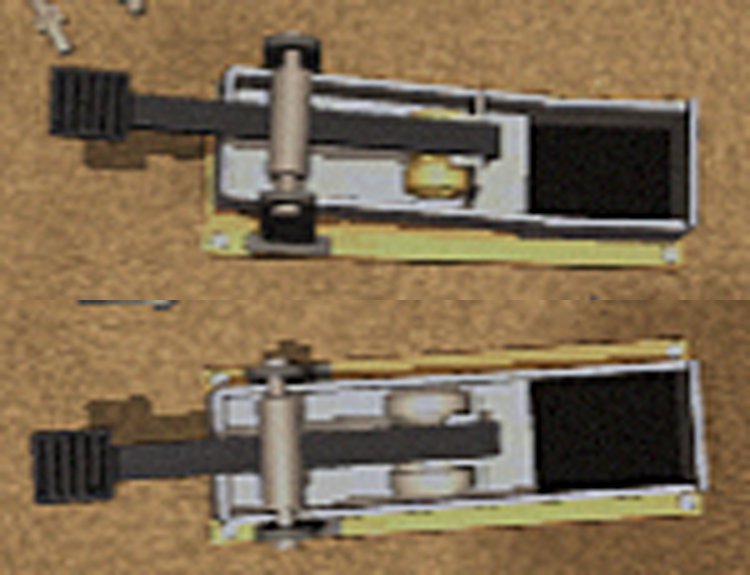

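View pics/z1.png

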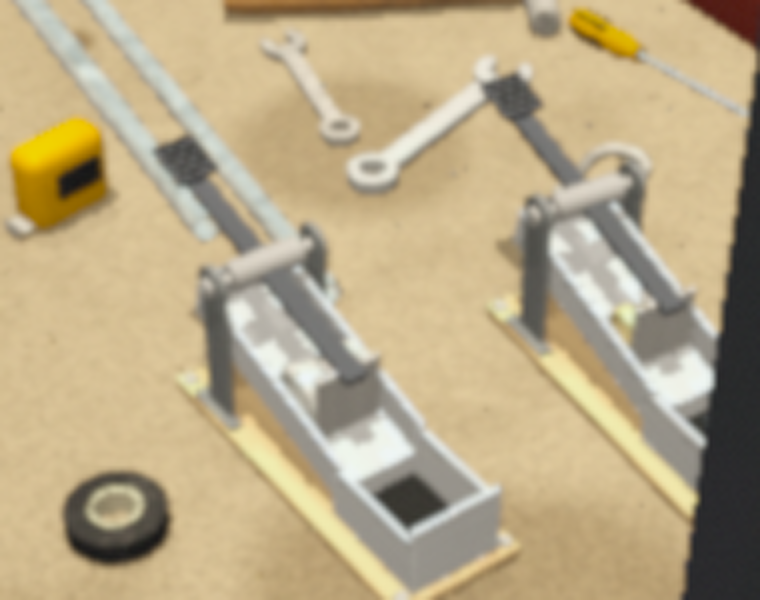

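The near feeder holds the grey-white coupling, about 8 mm larger, so it is the large one. The far feeder shows the small yellow one. The pedal triangulates to (0.466, -0.007, 0.142), 149 mm from the feeder origin, as specified. Next I'll shut the gripper and hover above the pedal.

```bash
python3 - <<'E'
from h import *
np.set_printoptions(precision=3,suppress=True)
print(ctrl.get_tool_rot())
d=np.array([-.006,.149]);yaw=np.arctan2(d[1],d[0])
# choose tool: x down, jaw axis z along the feeder axis or across; nearest to present wrist angle
from scipy.spatial.transform import Rotation as R
q0=ctrl.get_qpos();best=None
for k in range(4):
    a=yaw+k*np.pi/2; z=np.array([np.cos(a),np.sin(a),0]);x=np.array([0,0,-1.]);y=np.cross(z,x)
    rot=R.from_matrix(np.c_[x,y,z]).as_euler("xyz")
    q=ctrl.inverse_kinematics([.466,-.007,.2],rot)
    print(k,rot,q)
    if q is not None and (best is None or abs(q[5])<abs(best[1][5])): best=(rot,q,k)
print("use",best[2])
np.save("rot.npy",best[0])
ctrl.grip(0.0)
ctrl.movep([.466,-.007,.19],best[0])
print(ctrl.get_time(),ctrl.get_tcp_pos(),ctrl.get_finger_gap())
for c in ("side","top","wrist"): cv2.imwrite(f"pics/{c}1.png",read_camera(c)[:,:,::-1])
a=cv2.imread("pics/side1.png")[100:250,200:400];b=cv2.imread("pics/top1.png")[180:330,200:400]
cv2.imwrite("pics/c1.png",np.hstack([cv2.resize(v,(400,300)) for v in (a,b)]))
E
```

```text
[-0.111  1.571  1.139]
0 [-1.611  1.571  0.   ] [-0.164  0.133  1.775  0.     1.233 -1.776]
1 [3.101 1.571 0.   ] None
2 [1.531 1.571 0.   ] [-0.164  0.133  1.775  0.     1.233  1.366]
3 [-0.04   1.571  0.   ] [-0.164  0.133  1.775  0.     1.233 -0.205]
use 3
4.0917 [ 0.466 -0.006  0.19 ] -0.0018484665547152414<sys>:0: UserWarning: Gimbal lock detected. Setting third angle to zero since it is not possible to uniquely determine all angles.
```

View pics/c1.png

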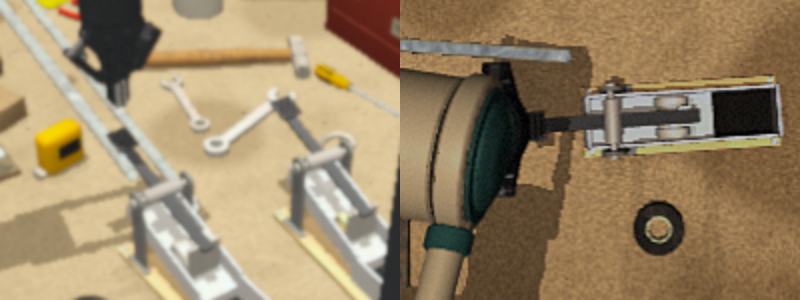

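View pics/wrist1.png

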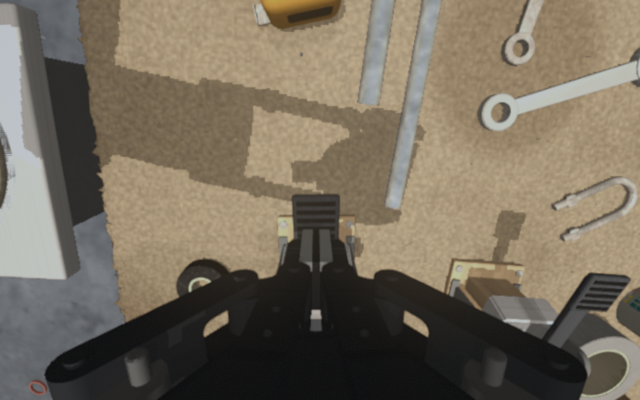

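The wrist view shows the fingertips at (316,232), laterally centred on the pedal (columns 293–340, rows 195 to about 235). I'll check the prediction against this view before pressing.

```bash
python3 - <<'E'
from h import *
np.set_printoptions(precision=4,suppress=True)
d=np.array([-.006,.149]);d/=np.linalg.norm(d);n=np.array([-d[1],d[0]])
P=[]
for s in (.018,-.018):
    for w in (-.016,.016):
        xy=np.array([.466,-.007])+d*s*np.cos(.22)+n*w; P.append([*xy,.142+s*np.sin(.22)])
print(proj("wrist",P), proj("wrist",[ctrl.get_tcp_pos()]))
print(atz("wrist",(293,195),.146),atz("wrist",(340,195),.146))
E
```

```text
[[339.3964 193.585 ]
 [290.1181 193.5341]
 [337.3938 238.6079]
 [292.0911 238.5703]] [[314.8662 247.0727]]
[0.4512 0.009  0.146 ] [0.4817 0.0103 0.146 ]
```

The prediction agrees to about 1 mm. Now I press along the pedal's arc, hold for the roll-out, and look from the side before releasing.

```bash
python3 - <<'E'
from h import *
np.set_printoptions(precision=3,suppress=True)
print("c",ctrl.line_to([.4665,-.007,.150],velocity=.08,contact_N=20),ctrl.get_wrist_force())
for z,y in ((.128,-.006),(.106,-.0035)):
    r=ctrl.line_to([.4663,y,z],velocity=.05,contact_N=25)
    print("c",r,ctrl.get_tcp_pos(),ctrl.get_wrist_force(),ctrl.get_time())
    if r: break
ctrl.hold(1.5)
print(ctrl.get_wrist_force())
for c in ("side","top"): cv2.imwrite(f"pics/{c}2.png",read_camera(c)[:,:,::-1])
print(ctrl.get_time())
a=cv2.imread("pics/side2.png")[150:300,200:400];b=cv2.imread("pics/top2.png")[180:330,220:420]
cv2.imwrite("pics/c2.png",np.hstack([cv2.resize(v,(400,300)) for v in (a,b)]))
E
```

```text
c False [-0.386  0.661 -0.02 ]
c False [ 0.467 -0.006  0.128] [1.527 2.448 4.018] 5.4833
c False [ 0.467 -0.004  0.106] [ 1.079 -0.376  6.84 ] 6.075
[ 0.456 -0.681  7.179]
7.675
```

View pics/c2.png

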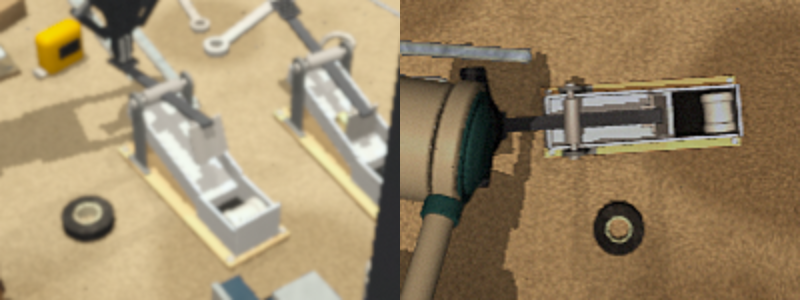

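The gate is raised and the white coupling lies in the trough (about (578,236) in the full top picture). Now I release the pedal along the same arc and retreat.

```bash
python3 - <<'E'
from h import *
np.set_printoptions(precision=3,suppress=True)
for z,y in ((.128,-.006),(.150,-.007)): ctrl.line_to([.4665,y,z],velocity=.05)
ctrl.line_to([.4665,-.007,.24],velocity=.12)
print(ctrl.get_wrist_force())
ctrl.movep([.30,.30,.26],ctrl.get_tool_rot())
ctrl.hold(.5)
for c in ("side","top"): 
    cv2.imwrite(f"pics/{c}3.png",read_camera(c)[:,:,::-1])
    for n in ("centre_large","gate_large","pedal_large"):
        print(c,n,[(np.round(d["point"]),round(d["confidence"],2)) for d in spot_point(c,n)[:2]])
print(ctrl.get_time(),ctrl.get_wrist_force())
a=cv2.imread("pics/side3.png")[130:280,210:410];b=cv2.imread("pics/top3.png")[130:280,240:440]
cv2.imwrite("pics/c3.png",np.hstack([cv2.resize(v,(400,300)) for v in (a,b)]))
E
```

```text
[-0.565 -1.081 -0.672]
side centre_large [(array([324., 260.]), 0.65)]
side gate_large [(array([302., 235.]), 0.56), (array([342., 152.]), 0.49)]
side pedal_large [(array([260., 169.]), 0.8), (array([297., 243.]), 0.41)]
top centre_large [(array([378., 234.]), 0.7), (array([351., 161.]), 0.49)]
top gate_large []
top pedal_large [(array([263., 242.]), 0.55)]
11.975 [-0.234 -0.186 -0.91 ]
```

View pics/c3.png

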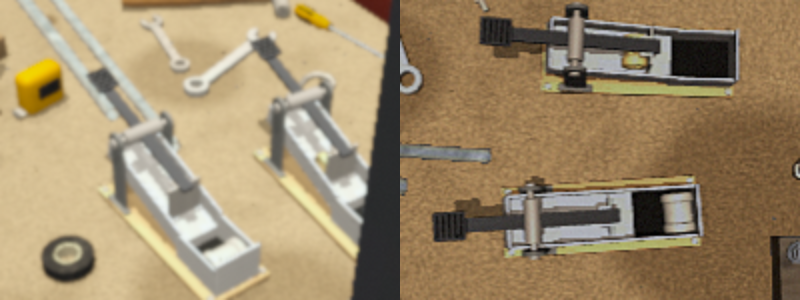

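The pedal is back at its original pixels, (260,169) side and (263,242) top. The gate is shut, the coupling is in the trough at (378,234) top, and the small feeder is unchanged.

```bash
python3 - <<'E'
from h import *
p=tri([ray("side",(324,260)),ray("top",(378,234))]);d=np.array([-.04,1.]);print(p,(p[:2]-[.472,-.157])@d, atz("top",(378,234),.033))
print(workorder.sign_off(),ctrl.get_time())
E
```

```text
[ 0.48332694 -0.27488846  0.02987439] -0.11834154139588918 [ 0.48315898 -0.27439532  0.033     ]
the job is handed in; nothing more can be done
the job is handed in; nothing more can be done
```

The larger coupling is out and lying in its catch trough, its gate is shut again, and the job is handed in. It took about 12 s of the 29 s allowed.

- **Which feeder:** I took the near one, because zoomed pictures showed the grey-white, larger coupling there and the pale yellow one in the far feeder.
- **Pressing:** I pressed its pedal with the closed fingertips along its arc, down to a TCP height of 106 mm. The wrist force was about 7 N. I held it there for 1.5 s, then let it rise and moved the arm clear.
- **Coupling position:** its centre measured at feeder x of about -118 mm and 30 mm up. That is inside the -120 to -75 mm range, but only 2 mm from its far end and within measurement error. The pictures show it resting in the trough.
- **Gate and pedal:** the pedal is back at its starting position to within 2 pixels in both views, and the gate hangs shut. The network did not find the gate in the last top picture, but it did in the side picture.
- **Other feeder and bench:** the small feeder is still shut with its coupling inside. In the pictures nothing near the feeders looked moved; I did not re-measure the hex bolt after the press.

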